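# Roll the thick print-roller core into its V-rest

### The arm

A 7-joint arm with a two-finger parallel gripper is mounted at the origin on the work surface. World frame = base frame: x ahead of the robot, y to its left, z up, the work surface at z = 0. Lengths are in m, angles in rad, forces in N, time in s.
With the tool pointing down it reaches from about 0.35 to 0.9 m from the base axis. Payload 19.9 kg.
Tool frame: the origin (TCP) lies at the very end of the fingers, on their centre line; the grasp point (between the pads) lies 19 mm behind it; y points along the fingers, x is the direction in which the jaws open and shut, and the axes are right-handed (so a half turn about y gives the same grasp; the last joint's range is limited). The gripper opens to 85 mm and grips with 20 to 120 N. Pads are 22 mm wide; open, the fingers measure 114 mm over their backs; the gripper's body (76 mm by 85 mm) begins 54 mm behind the grasp point. The pads swing forward as they close: fully open they stand 13 mm farther back than shut.
Start: joints at [1.23, 0.417, -0.01, 1.614, 0.005, 1.111, -0.053], TCP at [0.184, -0.597, 0.231] pointing down, gripper open.
Joint ranges: [-2.81, 2.81], [-0.39, 2.02], [-1.27, 1.25], [0.06, 2.57], [-1.19, 4.33], [0.19, 2], [-2.82, 2.82]. Speed limits (rad/s): [1.89, 1.89, 2.39, 2.39, 3.01, 3.01, 3.01].

### API

Orientations are given as [roll, pitch, yaw] about the fixed x, y, z axes, in that order (R = Rz(yaw) Ry(pitch) Rx(roll)).
In Python, from plant import robot gives the robot as it stands. The module is installed in compiled form; this text tells all that it offers.
- The arm moves only by the shell command python3 -m handwheel 'ROWS' [FORCE]. ROWS is JSON, a list that holds one entry, the list of rows, each a list of 7 numbers: the turn, a rotation vector about the tool's x, y, z in rad, then the shift along the tool's x, y, z in cm, then the gripper's target within -1 to 1 (fully open at 1, half-way at 0, shut at -1). A call has 1 to 12 rows; each row shifts and turns the commanded pose from where the row before left it, along the tool's axes as they then stand; what a row does not reach is not made up. A row lasts 1/10 s, in which the tool goes at most 50 mm and 8.59 degrees, less where a joint would pass 70% of its speed; a pose out of reach is approached as far as the arm can. A call with a gripper value outside its range is refused whole. The fingers move at their own pace and stop on an object; FORCE is the grip in N (left out, the last holds). Time passes only in rows, so rows that do not move let the fingers close. It gives the time, the measured TCP pose, the force and the opening at its end, in the units of the state.
- robot.get_state(): the state, without advancing time (a new reading comes with each control period).
- robot.read_camera(name): name is "side" or "top"; returns (picture, depth): 480x640x3 uint8, blue, green, red; 480x640 float32, m along the optical axis (not along the pixel's ray), 0 where there is no reading.
- robot.get_calibration(name): a dict with "K" (3x3 intrinsics, pixels), "eye" and "orientation" of the camera in the world. Camera axes: x right, y down, z forward; pixel columns grow to the right and rows downward; lengths in m; the calibration is good to about 2 mm. A picture is of the moment at which its call begins. get_calibration takes no time and is no camera call.
- robot.job_done(): hands the job in, once; it reports no verdict.
The state is a dict: "time_s": time; "q": joint angles; "dq": joint speeds; "joint_efforts": joint torques, N m; "ee_pos": TCP position; "tool_rot": TCP orientation; "force": force on the tool from outside, world axes, zero at the start; "ft_torque": the same for the moment, N m; "width": opening from 0.0 (shut) to 1.0 (fully open).
Only numpy, scipy, OpenCV 4.12 (cv2) and the standard library are available. Lean on these libraries where they do the work, as an engineer would, in place of code of your own. Each camera call takes 0.05 s, during which the arm holds its last target. There are 200 camera calls.

### The job

Roll the thicker of the two bare aluminium roller cores along the desk with your fingertips, up the ramp of the plywood V-rest, so that it drops into the groove and lies still there, sticking out at both ends of the rest. It must turn over as it goes rather than be slid all the way, and must not be picked up. Leave the thinner core, the ink jar and the roll of tape where they are, and finish clear of everything.

Things in the scene. Friction and masses are not known exactly. Their poses are not given: they have to be found in the camera images.
- thick_core: the thicker core: aluminium cylinder, diameter 50 mm, length 170 mm, an axle stub (12 by 12 mm) at each end; 0.25 to 0.6 kg. Loose, left or right of the V-rest, 120 to 170 mm from the groove, within 9 degrees of parallel. Pushed low from behind it rolls freely; pushed at mid-height or above, grippy fingertips may drag or jam it. Origin: its centre, on the axis. x along its axis; y, z turn as it rolls (z up at first).
- thin_core: the thinner core, 32 mm in diameter and otherwise alike; it lies on the other side of the V-rest and must be left alone. Origin at its centre on the axis, x along its axis.
- vrest: low plywood rest fixed to the desk between the two cores, with a V-groove along its middle and a ramp up to the groove from either side; 100 mm long along the groove, 162 mm across. Origin: middle of its underside, at desk height; x along the groove, y across it (the rolling direction), z up. A thick core seated in the groove has its axis 30.4 mm above the desk, right over the groove's middle.
- vrest_groove (a point): middle of the V-groove's bottom line, 1.5 mm above the desk. The flanks slope at 30 degrees up to a crest on each side, 16 to 20 mm from the middle and 10.7 mm above the desk, level on top. The axis of a thick core on a crest is 35.7 mm above the desk.
- vrest_ramp (a point): middle of the foot of the ramp on the rest's +y side, at desk height, 81 mm from the rest's middle. From there the ramp rises at 10 degrees to the crest, over 61 mm. The ramp on the -y side is its mirror image.
- ink_jar: blue ink jar with a white lid, 60 mm in diameter and 75 mm high, standing beyond the work; leave it alone. Origin at the centre of its underside.
- tape_roll: roll of tape lying flat, 90 mm in diameter and 25 mm high, beyond the work; leave it alone. Origin at the centre of its underside.
Mind the look-alikes: they are no part of the job. Leave any green, pink or turquoise look-alike of the thick_core alone.

How it is judged:
By the outcome, as a careful person would: the job done as asked, in the order asked, and still so for the second after the job is handed in, with the robot touching nothing.
It also fails if it takes over 40 s, if anything falls off the work surface, if the arm or the gripper's body presses on something with over 40 N, if the wrist force passes 120 N, or if a joint passes its speed limit or range.

## Working session

There is one attempt and no reset: what is moved stays moved. The work goes in short steps, Python scripts to look and compute and a shell command to move; the robot and the scene stay as the last step left them, time stands still between calls to the robot, and variables do not carry over. Pictures are saved under pics/ and viewed, about 8 in all and at most 12, crops included, and the job is handed in when it is done.

```bash
mkdir -p pics; ls
python3 - <<'E'
from plant import robot
import cv2,numpy as np
s=robot.get_state();print({k:np.round(v,3) for k,v in s.items()})
for n in("top","side"):
    p,d=robot.read_camera(n);c=robot.get_calibration(n)
    print(n,c)
    cv2.imwrite(f"pics/{n}0.png",p);np.savez(f"{n}0.npz",p=p,d=d)
E
```

```text
pics
{'time_s': np.float64(0.0), 'q': array([ 1.231,  0.418, -0.01 ,  1.614,  0.005,  1.111, -0.053]), 'dq': array([-0.   ,  0.001,  0.001, -0.001,  0.   ,  0.001,  0.   ]), 'joint_efforts': array([-1.0000e-03, -8.6445e+01,  6.7800e-01, -4.3491e+01,  1.9000e-02,
        7.0000e-03, -0.0000e+00]), 'ee_pos': array([ 0.184, -0.597,  0.231]), 'tool_rot': array([-1.571e+00,  1.000e-03, -1.272e+00]), 'force': array([ 0.443,  0.205, -0.085]), 'ft_torque': array([-0.073, -0.   ,  0.02 ]), 'width': np.float64(0.998)}
top {'K': array([[498.85049682,   0.        , 321.94687019],
       [  0.        , 498.85049682, 252.5900881 ],
       [  0.        ,   0.        ,   1.        ]]), 'eye': array([0.47040274, 0.11549087, 1.14200067]), 'orientation': array([-3.068837  ,  0.00492864, -1.56849066])}
side {'K': array([[469.30924559,   0.        , 321.45298719],
       [  0.        , 469.30924559, 243.38856745],
       [  0.        ,   0.        ,   1.        ]]), 'eye': array([0.28920753, 0.94554074, 0.55275504]), 'orientation': array([-2.09059845,  0.00295052, -2.83588696])}
```

View pics/top0.png

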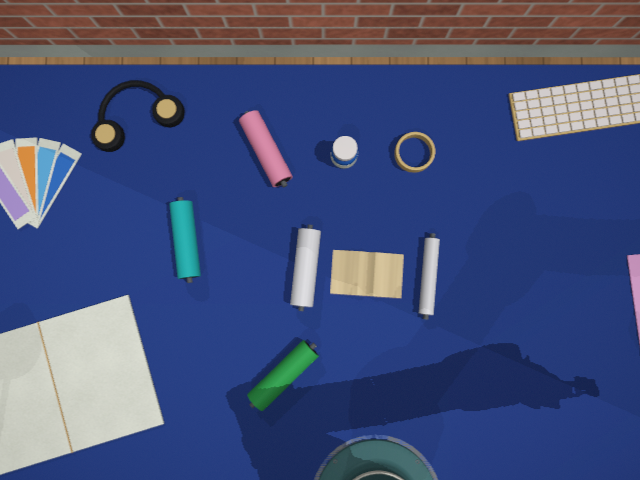

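View pics/side0.png

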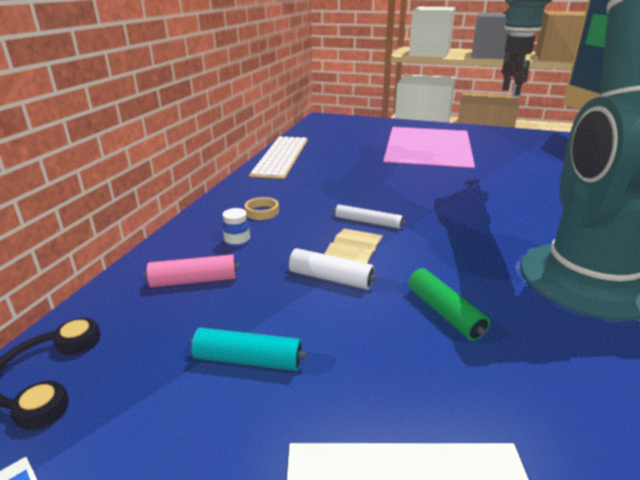

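Top view: the thick core is at (306,268), the V-rest at (368,274), the thin core at (430,276). The green look-alike (283,376) and the turquoise one (185,240) lie nearby. In the side view the thick core is at (332,268) and the rest at (353,247).

```bash
cat > h.py <<'E'
from plant import robot
import cv2,numpy as np
from scipy.spatial.transform import Rotation as R
def cal(n):
    c=robot.get_calibration(n);return c["K"],np.array(c["eye"]),R.from_euler('xyz',c["orientation"]).as_matrix()
def ray(n,uv):
    K,e,M=cal(n);d=M@np.linalg.solve(K,[uv[0],uv[1],1]);return e,d/np.linalg.norm(d)
def plane(n,uv,z):
    e,d=ray(n,uv);return e+d*(z-e[2])/d[2]
def tri(a,b):
    (e1,d1),(e2,d2)=ray("top",a),ray("side",b)
    s,t=np.linalg.lstsq(np.c_[d1,-d2],e2-e1,rcond=None)[0]
    p,q=e1+s*d1,e2+t*d2;return (p+q)/2,np.linalg.norm(p-q)
def rects(p,kind,box):
    h=cv2.cvtColor(p,cv2.COLOR_BGR2HSV);H,S,V=[h[...,i] for i in range(3)]
    m=((S<60)&(V>110)) if kind=="white" else ((H>10)&(H<35)&(S>50)&(V>110))
    k=np.zeros_like(m);x0,y0,x1,y1=box;k[y0:y1,x0:x1]=1
    m=(m&k).astype(np.uint8)*255
    c=max(cv2.findContours(m,cv2.RETR_EXTERNAL,cv2.CHAIN_APPROX_NONE)[0],key=cv2.contourArea)
    return cv2.minAreaRect(c),cv2.contourArea(c),c
def ends(r):
    b=cv2.boxPoints(r);e=[np.linalg.norm(b[1]-b[0]),np.linalg.norm(b[2]-b[1])]
    return ((b[0]+b[1])/2,(b[2]+b[3])/2) if e[0]<e[1] else ((b[1]+b[2])/2,(b[3]+b[0])/2)
E
python3 - <<'E'
from h import *
np.set_printoptions(precision=4,suppress=True)
t=np.load("top0.npz");s=np.load("side0.npz")
B={"thick":("white",(285,215,327,320),(285,245,380,292)),"thin":("white",(412,225,445,325),(330,203,405,230)),"vrest":("y",(327,245,410,302),(322,226,388,265))}
for n,(k,bt,bs) in B.items():
    rt,at,_=rects(t["p"],k,bt);rs,as_,_=rects(s["p"],k,bs)
    print(n,"top",rt,"side",rs,"tri",tri(rt[0],rs[0]))
    z={"thick":.025,"thin":.016,"vrest":.008}[n]
    a,b=[plane("top",e,z) for e in ends(rt)];print("  ends",a,b,"mid",(a+b)/2,"len",np.linalg.norm(a-b),"ang",np.degrees(np.arctan2(*(a-b)[1::-1]))%180)
    print("  corners",[plane("top",c,0 if n=="vrest" else z)[:2] for c in cv2.boxPoints(rt)])
    # depth-based cloud
    K,e,M=cal("top")
    m=np.zeros((480,640),np.uint8);cv2.drawContours(m,[_ if 0 else rects(t["p"],k,bt)[2]],-1,255,-1)
    v,u=np.nonzero((m>0)&(t["d"]>0));d=t["d"][v,u]
    P=(M@np.linalg.solve(K,np.c_[u,v,np.ones(len(u))].T)*d).T+e
    print("  cloud n",len(P),"mean",P.mean(0),"z pct",np.percentile(P[:,2],[2,50,98]))
    if n=="vrest":
        for y in np.arange(P[:,1].min(),P[:,1].max(),.008): 
            q=P[abs(P[:,1]-y)<.004];print("   y %.3f z %.4f x %.3f..%.3f"%(y,np.median(q[:,2]),q[:,0].min(),q[:,0].max()))
E
```

```text
thick top ((305.25787353515625, 267.02801513671875), (22.562753677368164, 78.62385559082031), 6.20344877243042) side ((331.95220947265625, 257.8735656738281), (84.09745788574219, 45.3466682434082), 12.994616508483887) tri (array([0.5176, 0.1574, 0.0491]), np.float64(0.0013023415820561258))
  ends [0.6074 0.1493 0.025 ] [0.4321 0.1676 0.025 ] mid [0.5198 0.1585 0.025 ] len 0.17622795093315557 ang 174.0685303037263
  corners [array([0.4348, 0.1926]), array([0.6102, 0.1746]), array([0.6047, 0.1241]), array([0.4295, 0.1426])]
  cloud n 1743 mean [0.5181 0.1577 0.0439] z pct [0.0013 0.0464 0.053 ]
thin top ((429.0103454589844, 275.8758544921875), (14.28382396697998, 76.6509780883789), 4.763641834259033) side ((367.9097900390625, 215.80535888671875), (67.53876495361328, 13.781986236572266), 10.124671936035156) tri (array([ 0.5012, -0.12  ,  0.0159]), np.float64(0.001829634754050777))
  ends [ 0.5868 -0.1285  0.016 ] [ 0.4148 -0.1119  0.016 ] mid [ 0.5008 -0.1202  0.016 ] len 0.17282310169559242 ang 174.48420892127888
  corners [array([ 0.4161, -0.0959]), array([ 0.5881, -0.1124]), array([ 
[... 773 characters left out ...]
0.055 z 0.0011 x 0.452..0.551
   y -0.047 z 0.0031 x 0.452..0.551
   y -0.039 z 0.0042 x 0.453..0.551
   y -0.031 z 0.0053 x 0.455..0.553
   y -0.023 z 0.0071 x 0.455..0.553
   y -0.015 z 0.0080 x 0.455..0.552
   y -0.007 z 0.0100 x 0.455..0.553
   y 0.001 z 0.0104 x 0.457..0.554
   y 0.009 z 0.0084 x 0.457..0.555
   y 0.017 z 0.0035 x 0.457..0.555
   y 0.025 z 0.0046 x 0.457..0.555
   y 0.033 z 0.0099 x 0.459..0.557
   y 0.041 z 0.0105 x 0.459..0.557
   y 0.049 z 0.0093 x 0.459..0.557
   y 0.057 z 0.0083 x 0.459..0.557
   y 0.065 z 0.0063 x 0.461..0.557
   y 0.073 z 0.0051 x 0.461..0.559
   y 0.081 z 0.0039 x 0.461..0.559
   y 0.089 z 0.0023 x 0.461..0.560
   y 0.097 z 0.0009 x 0.463..0.560
```

```bash
R='[0,0,0,-3.12,0,2.58,0]'; python3 -m handwheel '[[[0,0,0,-3.12,0,2.58,0],[0,0,0,-3.12,0,2.58,0],[0,0,0,-3.12,0,2.58,0],[0,0,0,-3.12,0,2.58,0],[0,0,0,-3.12,0,2.58,0],[0,0,0,-3.12,0,2.58,0],[0,0,0,-3.12,0,2.58,0],[0,0,0,-3.12,0,2.58,0],[0,0,0,-3.12,0,2.58,0],[0,0,0,-3.12,0,2.58,0],[0,0,0,-3.12,0,2.58,0]]]' 30
python3 -m handwheel '[[[0,0,0,-3.12,0,2.58,0],[0,0,0,-3.12,0,2.58,0],[0,0,0,-3.12,0,2.58,0],[0,0,0,-3.12,0,2.58,0],[0,0,0,-3.12,0,2.58,0],[0,0,0,-3.12,0,2.58,0],[0,0,0,-3.12,0,2.58,0],[0,0,0,-3.12,0,2.58,0],[0,0,0,-3.12,0,2.58,0],[0,0,0,-3.12,0,2.58,0],[0,0,0,-3.12,0,2.58,0],[0,0,0,0,0,0,0]]]'
```

```text
time_s: 1.2
ee_pos: [0.3544, -0.1841, 0.2313]
tool_rot: [-1.571, -0.0, -1.272]
force: [0.8, -0.1, -0.4]
width: 0.503
time_s: 2.4
ee_pos: [0.5244, 0.2306, 0.2308]
tool_rot: [-1.571, 0.003, -1.267]
force: [-1.1, -0.7, -0.4]
width: 0.503
```

```bash
python3 -m handwheel '[[[0,-0.133,0,0,0,0,0],[0,-0.133,0,0,0,0,0],[0,-0.133,0,0,0,0,0],[0,-0.133,0,0,0,0,0],[0,-0.133,0,0,0,0,0],[0,-0.133,0,0,0,0,0],[0,-0.133,0,0,0,0,0],[0,-0.133,0,0,0,0,0],[0,-0.133,0,0,0,0,0],[0,0,0,0,0,0,0]]]'
python3 -m handwheel '[[[-0.131,0,0,0,0,0,0],[-0.131,0,0,0,0,0,0],[-0.131,0,0,0,0,0,0],[-0.131,0,0,0,0,0,0],[0,0,0,0,0,0,0],[0,0,0,0,0,0,0]]]'
cat >> h.py <<'E'
# rest frame: origin, x along groove, y across
ya=-0.069; O=np.array([.506,.020]); X=np.array([np.cos(ya),np.sin(ya)]); Y=np.array([-np.sin(ya),np.cos(ya)])
def state():
    s=robot.get_state();p=np.array(s["ee_pos"]);M=R.from_euler('xyz',s["tool_rot"]).as_matrix()
    print("t %.2f"%s["time_s"],"rest xyz mm",np.round(1e3*np.r_[(p[:2]-O)@X,(p[:2]-O)@Y,p[2]],1),"tool y",np.round(M[:,1],3),"x yaw %.3f"%np.arctan2(M[1,0],M[0,0]),"F",np.round(s["force"],1),"dqmax %.2f"%max(abs(np.array(s["dq"]))),"q",np.round(s["q"],2))
    return p,M
def delta(x,y,z): # tool-frame cm to reach rest-frame target (mm)
    p,M=state();t=np.r_[O+X*x/1e3+Y*y/1e3,z/1e3];print("tool cm",np.round(M.T@(t-p)*100,2))
E
python3 -c "
from h import *
delta(3.4,205,40)"
```

```text
time_s: 3.4
ee_pos: [0.5243, 0.2252, 0.2309]
tool_rot: [-1.571, 0.001, -0.073]
force: [-0.2, -0.2, -0.0]
width: 0.501
time_s: 4.0
ee_pos: [0.524, 0.2264, 0.2307]
tool_rot: [-2.094, -0.0, -0.076]
force: [-0.3, -0.7, 0.3]
width: 0.499
t 4.00 rest xyz mm [  3.7 207.1 230.7] tool y [-0.038 -0.498 -0.866] x yaw -0.076 F [-0.3 -0.7  0.3] dqmax 0.05 q [-0.16  0.62 -0.73  1.55  0.69  1.61 -1.11]
tool cm [-0.04 16.62  9.35]
```

```bash
python3 -m handwheel '[[[0,0,0,0,3.3,1.9,0],[0,0,0,0,3.3,1.9,0],[0,0,0,0,3.3,1.9,0],[0,0,0,0,3.3,1.9,0],[0,0,0,0,3.3,1.9,0],[0,0,0,0,0.87,0.5,0],[0,0,0,0,0.87,0.5,0],[0,0,0,0,0,0,0],[0,0,0,0,0,0,0]]]'
python3 - <<'E'
from h import *
state()
p,d=robot.read_camera("side");cv2.imwrite("pics/side1.png",cv2.resize(p[170:330,230:450],None,fx=3.5,fy=3.5,interpolation=cv2.INTER_CUBIC))
E
```

```text
time_s: 4.9
ee_pos: [0.5251, 0.2257, 0.0223]
tool_rot: [-2.093, -0.002, -0.076]
force: [0.4, 0.2, 0.6]
width: 0.498
t 4.90 rest xyz mm [  4.8 206.5  22.3] tool y [-0.036 -0.498 -0.867] x yaw -0.076 F [0.4 0.2 0.6] dqmax 0.01 q [-0.22  0.88 -0.64  1.64  0.84  1.34 -1.3 ]
```

View pics/side1.png

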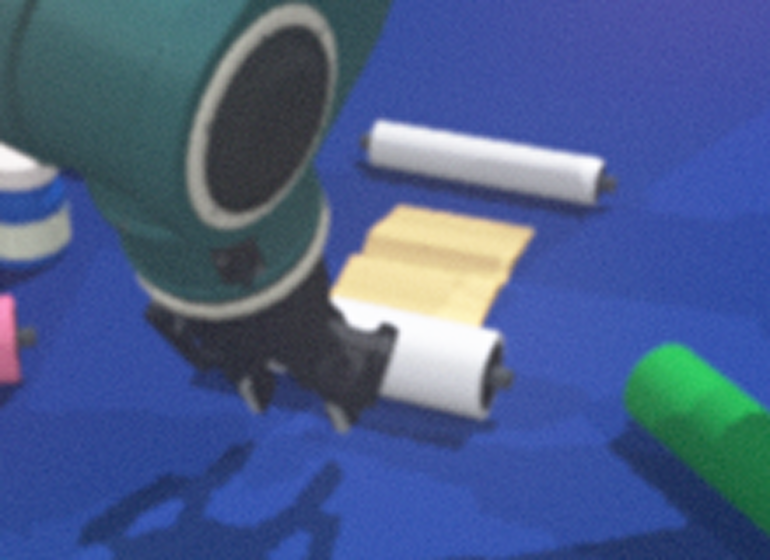

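The side crop shows both fingertips (255,400) and (340,420), behind the core and clear of it. Next I probe for the desk height.

```bash
python3 -m handwheel '[[[0,0,0,0,0.52,0.3,0],[0,0,0,0,0.35,0.2,0],[0,0,0,0,0,0,0]]]'
python3 -m handwheel '[[[0,0,0,0,0.13,0.075,0],[0,0,0,0,0,0,0]]]'
python3 -m handwheel '[[[0,0,0,0,0.13,0.075,0],[0,0,0,0,0,0,0]]]'
python3 -m handwheel '[[[0,0,0,0,0.13,0.075,0],[0,0,0,0,0,0,0]]]'
```

```text
time_s: 5.25
ee_pos: [0.5241, 0.2253, 0.0104]
tool_rot: [-2.095, 0.001, -0.075]
force: [-0.1, -0.8, 0.7]
width: 0.499
time_s: 5.45
ee_pos: [0.5243, 0.2254, 0.0092]
tool_rot: [-2.095, 0.0, -0.075]
force: [-0.2, -0.5, 0.7]
width: 0.495
time_s: 5.65
ee_pos: [0.5243, 0.2254, 0.0077]
tool_rot: [-2.095, 0.0, -0.075]
force: [0.0, 0.5, 0.7]
width: 0.5
time_s: 5.85
ee_pos: [0.5243, 0.2254, 0.0061]
tool_rot: [-2.095, 0.0, -0.075]
force: [0.3, 0.3, 0.2]
width: 0.502
```

```bash
for i in 1; do python3 -m handwheel '[[[0,0,0,0,0.13,0.075,0],[0,0,0,0,0,0,0]]]' | egrep 'pos|force'
python3 -m handwheel '[[[0,0,0,0,0.13,0.075,0],[0,0,0,0,0,0,0]]]'| egrep 'pos|force'; done; python3 -c "
from h import *
state()"
```

```text
ee_pos: [0.5243, 0.2254, 0.0046]
force: [-0.5, -0.7, 0.0]
ee_pos: [0.5243, 0.2254, 0.0031]
force: [-0.3, 0.4, -0.9]
t 6.25 rest xyz mm [  4.1 206.1   3.1] tool y [-0.038 -0.499 -0.866] x yaw -0.075 F [-0.3  0.4 -0.9] dqmax 0.00 q [-0.23  0.91 -0.62  1.64  0.86  1.32 -1.32]
```

```bash
python3 -m handwheel '[[[0,0,0,0,0.4,-0.69,0],[0,0,0,0,0.4,-0.69,0],[0,0,0,0,0.4,-0.69,0],[0,0,0,0,0.2,-0.346,0],[0,0,0,0,0.2,-0.346,0],[0,0,0,0,0.2,-0.346,0],[0,0,0,0,0.2,-0.346,0],[0,0,0,0,0.2,-0.346,0],[0,0,0,0,0.2,-0.346,0]]]'
python3 - <<'E'
from h import *
state()
p,d=robot.read_camera("top");cv2.imwrite("pics/top1.png",cv2.resize(p[200:330,250:450],None,fx=4,fy=4,interpolation=cv2.INTER_CUBIC))
E
```

```text
time_s: 7.15
ee_pos: [0.5207, 0.1774, 0.0032]
tool_rot: [-2.095, 0.0, -0.075]
force: [0.1, -0.3, -0.1]
width: 0.5
t 7.15 rest xyz mm [  3.8 158.    3.2] tool y [-0.037 -0.499 -0.866] x yaw -0.075 F [ 0.1 -0.3 -0.1] dqmax 0.07 q [-0.16  0.87 -0.62  1.73  0.88  1.27 -1.3 ]
```

View pics/top1.png

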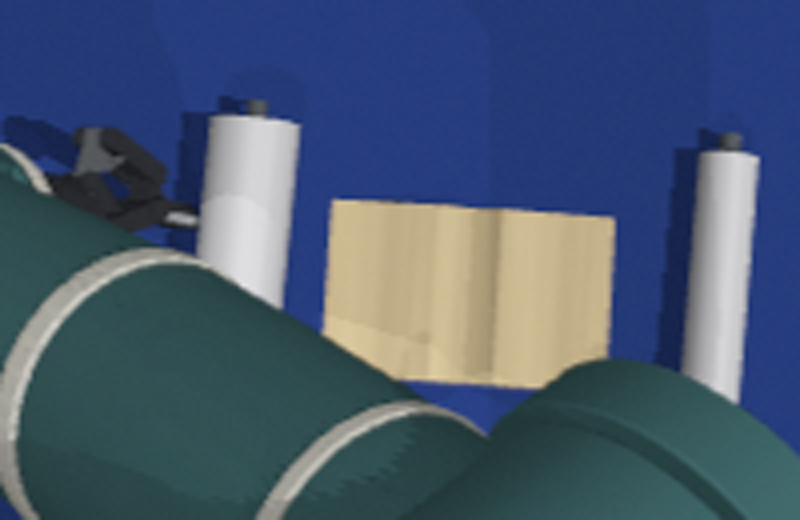

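The top crop shows a fingertip (180,218) against the back of the core. The core's far end (256,118) has moved about 9 mm towards the rest, so contact is where I predicted. I go on to the ramp.

```bash
python3 -m handwheel '[[[0,0,0,0,0.25,-0.433,0],[0,0,0,0,0.25,-0.433,0],[0,0,0,0,0.25,-0.433,0],[0,0,0,0,0.25,-0.433,0],[0,0,0,0,0.25,-0.433,0],[0,0,0,0,0.25,-0.433,0],[0,0,0,0,0.25,-0.433,0],[0,0,0,0,0.25,-0.433,0],[0,0,0,0,0.25,-0.433,0]]]'
python3 - <<'E'
from h import *
state()
p,d=robot.read_camera("top");a=p[200:330,250:450]
q,d=robot.read_camera("side");b=q[190:320,240:440]
cv2.imwrite("pics/both2.png",cv2.resize(np.vstack([a,b]),None,fx=2.3,fy=2.3,interpolation=cv2.INTER_CUBIC))
E
```

```text
time_s: 8.1
ee_pos: [0.5173, 0.1324, 0.0033]
tool_rot: [-2.095, 0.0, -0.075]
force: [0.5, -0.7, -0.6]
width: 0.5
t 8.10 rest xyz mm [  3.6 112.9   3.3] tool y [-0.038 -0.499 -0.866] x yaw -0.075 F [ 0.5 -0.7 -0.6] dqmax 0.07 q [-0.1   0.84 -0.6   1.79  0.9   1.23 -1.28]
```

View pics/both2.png

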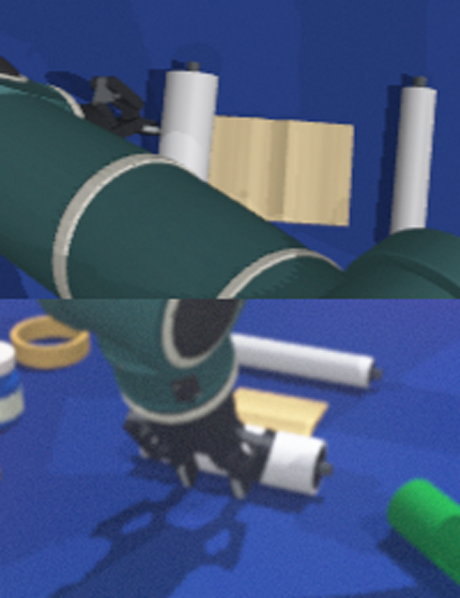

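The core lies at the ramp foot, parallel to the rest, with the fingers behind it. I go up the ramp.

```bash
python3 -m handwheel '[[[0,0,0,0,0.174,-0.477,0],[0,0,0,0,0.174,-0.477,0],[0,0,0,0,0.174,-0.477,0],[0,0,0,0,0.174,-0.477,0],[0,0,0,0,0.174,-0.477,0],[0,0,0,0,0.174,-0.477,0],[0,0,0,0,0.174,-0.477,0],[0,0,0,0,0.174,-0.477,0],[0,0,0,0,0.174,-0.477,0],[0,0,0,0,0.174,-0.477,0]]]'
python3 - <<'E'
from h import *
state()
p,d=robot.read_camera("top");a=p[200:330,250:450]
q,d=robot.read_camera("side");b=q[190:320,240:440]
cv2.imwrite("pics/both3.png",cv2.resize(np.vstack([a,b]),None,fx=2.3,fy=2.3,interpolation=cv2.INTER_CUBIC))
E
```

```text
time_s: 9.2
ee_pos: [0.5136, 0.0825, 0.0121]
tool_rot: [-2.095, 0.0, -0.075]
force: [0.7, 2.3, 0.2]
width: 0.502
t 9.20 rest xyz mm [ 3.3 62.9 12.1] tool y [-0.038 -0.499 -0.866] x yaw -0.075 F [0.7 2.3 0.2] dqmax 0.08 q [-0.02  0.79 -0.59  1.86  0.92  1.18 -1.24]
```

View pics/both3.png

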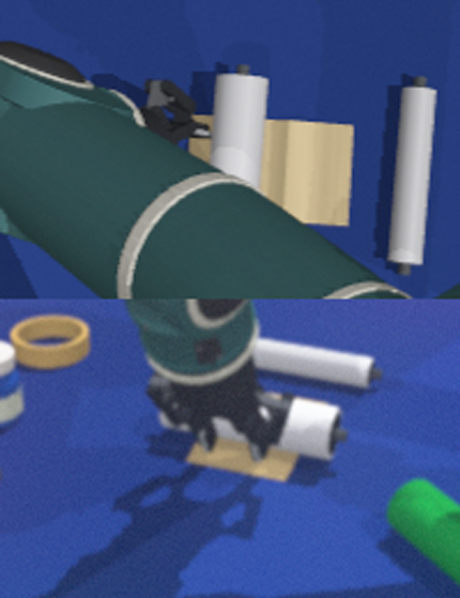

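The core is half-way up the ramp with about 2 N of push. Next I go slowly over the crest.

```bash
python3 -m handwheel '[[[0,0,0,0,0.104,-0.286,0],[0,0,0,0,0.104,-0.286,0],[0,0,0,0,0.104,-0.286,0],[0,0,0,0,0.15,-0.26,0],[0,0,0,0,0.15,-0.26,0],[0,0,0,0,0.15,-0.26,0],[0,0,0,0,0.15,-0.26,0],[0,0,0,0,0,0,0],[0,0,0,0,0,0,0]]]'
python3 - <<'E'
from h import *
state()
p,d=robot.read_camera("top");a=p[200:330,250:450]
q,d=robot.read_camera("side");b=q[190:320,240:440]
cv2.imwrite("pics/both4.png",cv2.resize(np.vstack([a,b]),None,fx=2.3,fy=2.3,interpolation=cv2.INTER_CUBIC))
E
```

```text
time_s: 10.2
ee_pos: [0.512, 0.0619, 0.0137]
tool_rot: [-2.095, 0.0, -0.075]
force: [0.1, 0.7, -0.8]
width: 0.504
t 10.20 rest xyz mm [ 3.1 42.2 13.7] tool y [-0.038 -0.499 -0.866] x yaw -0.075 F [ 0.1  0.7 -0.8] dqmax 0.00 q [ 0.01  0.77 -0.59  1.89  0.93  1.17 -1.22]
```

View pics/both4.png

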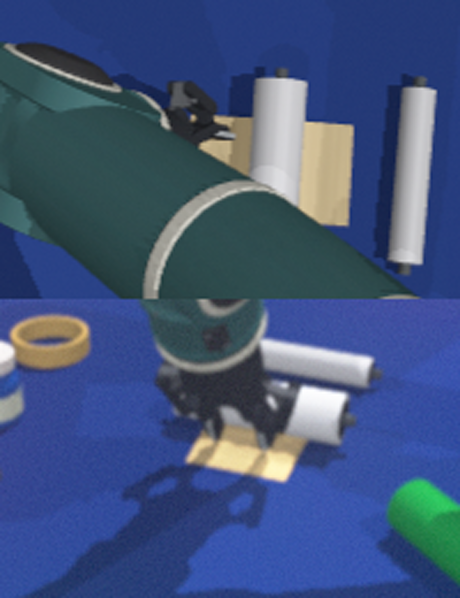

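The core has left the fingertip and dropped into the groove (top part, 280,140). I back off.

```bash
python3 -m handwheel '[[[0,0,0,0,-0.6,0.8,0],[0,0,0,0,-0.6,0.8,0],[0,0,0,0,-0.6,0.8,0],[0,0,0,0,-3,2,0],[0,0,0,0,-3,2,0],[0,0,0,0,-3,2,0],[0,0,0,0,-3,2,0],[0,0,0,0,-3,2,0],[0,0,0,0,-3,2,0],[0,0,0,0,-3,2,0],[0,0,0,0,0,0,0],[0,0,0,0,0,0,0]]]'
python3 - <<'E'
from h import *
np.set_printoptions(precision=4,suppress=True)
state()
t,d=robot.read_camera("top");a=t[120:410,230:470]
s,_=robot.read_camera("side");b=s[120:410,220:460]
cv2.imwrite("pics/both5.png",cv2.resize(np.hstack([a,b]),None,fx=1.6,fy=1.6,interpolation=cv2.INTER_CUBIC))
E
```

```text
time_s: 11.5
ee_pos: [0.5306, 0.3188, 0.129]
tool_rot: [-2.094, 0.0, -0.073]
force: [-0.1, -0.8, 0.6]
width: 0.504
t 11.50 rest xyz mm [  4.  299.8 129. ] tool y [-0.037 -0.498 -0.866] x yaw -0.073 F [-0.1 -0.8  0.6] dqmax 0.03 q [-0.33  0.83 -0.69  1.44  0.74  1.57 -1.25]
```

View pics/both5.png

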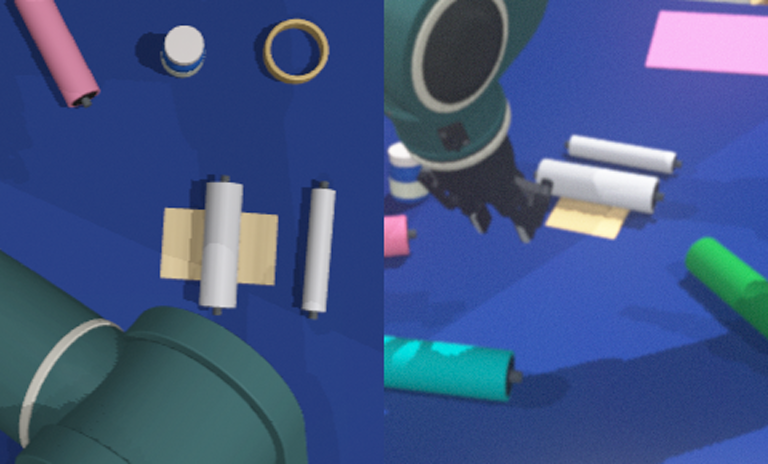

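The core lies in the groove, sticking out at both ends, and the gripper is clear. I check this with numbers, and that the core lies still.

Run:
```python
from h import *
np.set_printoptions(precision=4,suppress=True)
def m(t):
    for n,b,z in(("thick",(345,225,385,318),.0304),("thin",(412,225,445,325),.016)):
        r,_,c=rects(t,"white",b);a,e=[plane("top",k,z)[:2] for k in ends(r)];q=(a+e)/2
        print(n,q,"rest mm",1e3*(q-O)@X,1e3*(q-O)@Y,"ends x'",1e3*(a-O)@X,1e3*(e-O)@X,"yaw",np.degrees(np.arctan2(*(a-e)[1::-1]))%180)
m(robot.read_camera("top")[0])
for i in range(10):s=robot.read_camera("side")[0]
m(robot.read_camera("top")[0])
r,_,c=rects(s,"white",(310,215,395,256));print("side",r[0],r[1])
rt,_,c=rects(robot.read_camera("top")[0],"white",(345,225,385,318));print(tri(rt[0],r[0]))
state()
```

```text
thick [0.5078 0.0189] rest mm 1.8261212109539284 -0.9958722938341807 ends x' 89.8394664300665 -86.18722400815868 yaw 176.17529717873913
thin [ 0.5008 -0.1206] rest mm 4.483140008366885 -140.62725333696557 ends x' 90.88069974156637 -81.91441972483261 yaw 174.20470898460903
thick [0.5078 0.0189] rest mm 1.8261212109539284 -0.9958722938341807 ends x' 89.8394664300665 -86.18722400815868 yaw 176.17529717873913
thin [ 0.5008 -0.1206] rest mm 4.482295546350213 -140.59176916504356 ends x' 90.87809961914897 -81.91350852644848 yaw 174.2340835242122
side (350.7811584472656, 241.38650512695312) (76.83756256103516, 35.55946731567383)
(array([0.5098, 0.0179, 0.0135]), np.float64(0.004140541515047575))
t 12.25 rest xyz mm [  4.7 298.3 129. ] tool y [-0.038 -0.499 -0.866] x yaw -0.075 F [0.3 0.5 1.4] dqmax 0.00 q [-0.33  0.83 -0.69  1.44  0.74  1.57 -1.25]
```

Run:
```python
from h import *
t,d=robot.read_camera("top");K,e,M=cal("top")
_,_,c=rects(t,"white",(345,225,385,318));m=np.zeros((480,640),np.uint8);cv2.drawContours(m,[c],-1,255,-1)
v,u=np.nonzero((m>0)&(d>0));P=(M@np.linalg.solve(K,np.c_[u,v,np.ones(len(u))].T)*d[v,u]).T+e
print("top of core z",np.percentile(P[:,2],[50,90,98]))
print(robot.job_done())
```

```text
top of core z [0.05182405 0.05630382 0.05811867]
the job is handed in; nothing more can be done
None
```

The thick core now lies still in the V-groove, sticking out at both ends of the rest, and I handed the job in at about 12.3 s. I pushed it low from behind with two half-open fingertips tilted 30°, along the desk, up the ramp and slowly over the crest. Then I backed off to about 13 cm above the desk.

**Last checks (top camera):**
- **Seating:** the core's axis is about 1 mm from the groove's middle and within about 0.2° of parallel to it. It reaches about 86–90 mm either side of the rest's middle, where the rest itself ends at 50 mm. Two readings 0.55 s apart were identical.
- **Height:** the top of the core reads about 5 mm higher than it did on the desk, which fits a seated core (5.4 mm expected).
- **Left alone:** the thin core is within 1 mm of where it started. The jar, tape and look-alikes look unmoved by eye in the pictures; I did not measure them.
- **Force:** the wrist force readings at the ends of the moves stayed below about 3 N.

**Disagreed or not confirmed:**
- The two-view height of the seated core came out at 13.5 mm, with the two rays missing each other by 4 mm. It should be about 30 mm. I put this down to the gripper and the rest confusing the side-view mask, and did not rely on it.
- The core has no visible mark, so I did not see it turn. I take it that it rolled because the push force stayed small and it was pushed low.

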